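# Tighten the loose stone clamp

## Robot

A 6-joint arm with a two-finger parallel gripper is mounted at the origin on a cart in front of the work surface, level with it; the furniture and walls round the work are solid. World frame = base frame: x ahead of the robot, y to its left, z up, the work surface at z = 0. Lengths are in mm, angles in rad, forces in N, time in s.
With the tool pointing down it reaches from about 275 to 750 mm from the base axis. Payload 10.2 kg.
Tool frame: the origin (TCP) lies between the finger pads; the fingertips stand 14 mm ahead of it and the grasp point (between the pads) lies 5 mm behind it (tip_reach is the distance from the TCP to the fingertips, in mm); z points along the fingers, y is the line along which they close (so a half turn about z gives the same grasp; the last joint's range is limited). The gripper opens to 85 mm and grips with 20 to 120 N. Pads are 22 mm wide; open, the fingers measure 114 mm over their backs; the gripper's body (76 mm by 85 mm) begins 54 mm behind the grasp point. The pads swing forward as they close: fully open they stand 13 mm farther back than shut.
Start: joints at [-0.223, 0.313, 1.498, -0, 1.331, -0.223], TCP at [525.006, -0.013, 205.794] pointing down, gripper open.
Joint ranges: [-2.94, 2.94], [-0.97, 2.17], [0.19, 2.56], [-1.23, 4.37], [0.02, 3.11], [-2.88, 2.88]. Speed limits (rad/s): [2.39, 2.39, 3.01, 3.14, 3.14, 3.14].

## Interface

Orientations are given as a unit quaternion [w, x, y, z].
In Python, from rig import * gives the robot as it stands.
- The arm moves only by the tool arm_command, never from a script. Its argument "steps" is a list that holds one entry, the list of rows, each a list of 7 numbers: the opening, from 0 (shut) to 1 (fully open), then the shift along the tool's x, y, z each as a share of 0.05 m, from -1 to 1, then the turn, a rotation vector about the tool's x, y, z each as a share of 0.15 rad, from -1 to 1. A call has 1 to 8 rows; each row shifts and turns the commanded pose from where the row before left it, along the tool's axes as they then stand; what a row does not reach is not made up. A row lasts 1/8 s, in which the tool goes at most 62.5 mm and 10.7 degrees, less where a joint would pass 70% of its speed; a pose out of reach is approached as far as the arm can. A call with a number of a shift or a turn outside -1 to 1 is refused whole. A call with a gripper value outside its range is refused whole. The fingers move at their own pace and stop on an object; "squeeze" is the grip in N (left out, the last holds). Time passes only in rows, so rows that do not move let the fingers close. It gives the time, the measured TCP pose, the force, the opening and the grip force at its end, in the units of the state.
- sense(): the state, without advancing time (a new reading comes with each control period).
- capture(name): name is "scene" or "side" or "wrist"; returns the picture (384x512x3 uint8, red, green, blue); there is no depth.
- get_calibration(name): a dict with "intrinsics" (3x3 intrinsics, pixels), "rvec" (rotation vector, rad) and "tvec" (3), from world to camera coordinates, as OpenCV has them; the wrist camera has in their place "T_tool_cam" (4x4, takes a point from camera to tool coordinates, whose origin is the TCP and whose axes are the flange's). Camera axes: x right, y down, z forward; pixel columns grow to the right and rows downward; lengths in mm; the calibration is good to about 2 mm. A picture is of the moment at which its call begins: read the wrist's pose just before it. get_calibration takes no time and is no camera call.
- finish_job(): hands the job in; it is judged then, once.
The state is a dict: "time_s": time; "joints": joint angles; "dq": joint speeds; "tau": joint torques, N m; "eef_pos": TCP position; "ee_rot": TCP orientation; "force": force on the tool from outside, world axes, zero at the start; "wrist_torque": the same for the moment, N m; "grip_width": opening from 0.0 (shut) to 1.0 (fully open); "grip_force": force on a finger pad.
Only numpy, scipy, OpenCV 4.12 (cv2) and the standard library are available. Lean on these libraries where they do the work, as an engineer would, in place of code of your own. Each camera call takes 0.05 s, during which the arm holds its last target. There are 200 camera calls.

## Task

Two blue screw clamps on the bench each hold a stone, and the one holding the flat green slab has been left loose. Turn its red wing clockwise (seen from above) until it stops tight on the slab, then let go. The clamp on the brown pebble is tight already: leave it so.

Things in the scene. Friction and masses are not known exactly. Their poses are not given: they have to be found in the camera images.
- green_wing (a point): Grip point in the middle of the red wing of the clamp (blue bridge 82 mm high on a white base 84x124, fixed) over a flat green slab 46x67x12 mm. Wing: upright bar 64 long (point's x axis), 16 thick (y), 30 tall; z is up; its top is 12 mm above the point, its underside 18 below, with 15 mm or more free below that. Sinks with the screw: 126 mm above the table fully up, 121 tight.
- green_screw (a joint): Turn of the wing screw over the green slab, rad: 0 fully up, grows as it turns clockwise seen from above, 1.3 = hard stop, tight on the stone. Sinks 4 mm per rad; light drag, about 0.1 N m; stays where left. The wing lies across the bridge at 0, nearly along it when tight. Starts loose, between 0 and 0.4; one grasp is enough.
- brown_wing (a point): The same point on the other clamp, of the same make and sizes, which holds a rounded brown pebble 44x49x35 mm. Bystander.
- brown_screw (a joint): Turn of the wing screw over the brown pebble, rad: 0 fully up, grows as it turns clockwise seen from above, 1.3 = hard stop, tight on the stone. Sinks 4 mm per rad; light drag, about 0.1 N m; stays where left. The wing lies across the bridge at 0, nearly along it when tight. Starts tight, at the stop.

How it is judged (in metres and radians):
At the end, for the whole second after the job is handed in: The screw of the clamp on the green slab is turned down to its stop at 1.3 rad, within 0.18 rad (10 degrees), and at rest; the screw of the clamp on the brown pebble is still tight, also within 0.18 rad of its stop (value of joint green_screw above 1.12 rad and velocity of joint green_screw between -0.1 and 0.1 rad/s and not (value of joint brown_screw below 1.12 rad)); the robot touches nothing.
It fails at once if the tight clamp on the brown pebble is loosened (turned back by more than 0.18 rad, 10 degrees) (value of joint brown_screw below 1.12 rad).
It also fails if it takes over 32 s, if anything falls off the work surface, if the arm or the gripper's body presses on something with over 40 N, if the wrist force passes 120 N, or if a joint passes its speed limit or range.

## Working session

There is one attempt and no reset: what is moved stays moved. The work goes in short steps, Python scripts to look and compute and a tool call to move; the robot and the scene stay as the last step left them, time stands still between calls to the robot, and variables do not carry over. Pictures are saved under pics/ and viewed, at most 10 in all, crops included, and the job is handed in when it is done.

Besides the shell and the picture viewer there is one more tool, called after ">>>" in YAML: its name, and indented under it one key for each argument. arm_command: Moves the arm, as the interface text tells. Its arguments: {"type":"object","properties":{"steps":{"type":"array"},"squeeze":{"type":"number"}},"required":["steps"]}

```bash
mkdir -p pics
python3 - <<'E'
from rig import *
import cv2,numpy as np
a=[]
s=sense();print(s['eef_pos'],s['ee_rot'],s['time_s'])
for n in("scene","side"):
    im=capture(n);cv2.imwrite(f'pics/{n}0.png',im[:,:,::-1]);a.append(im)
    c=get_calibration(n);print(n,c)
E
```

```text
[5.24715478e+02 4.20321570e-02 2.05232827e+02] [-5.38053253e-04  7.07118214e-01  7.07095058e-01 -3.47054746e-04] 0.0
scene {'intrinsics': array([[378.26817284,   0.        , 252.38360263],
       [  0.        , 378.26817284, 187.31226696],
       [  0.        ,   0.        ,   1.        ]]), 'rvec': array([ 0.53526   , -2.47876921,  1.45066417]), 'tvec': array([545.22246117, 139.3273703 , 842.21272771])}
side {'intrinsics': array([[367.68967042,   0.        , 257.79565943],
       [  0.        , 367.68967042, 196.09482604],
       [  0.        ,   0.        ,   1.        ]]), 'rvec': array([ 0.39426887, -2.56858533,  1.5230334 ]), 'tvec': array([556.71651326,  85.99136764, 923.0364325 ])}
```

View pics/scene0.png

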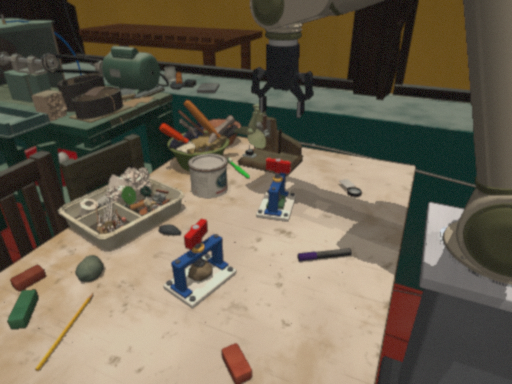

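View pics/side0.png

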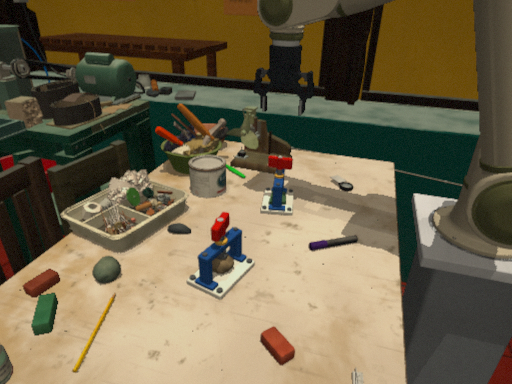

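The near clamp (base about 200,280 in scene) holds the brown pebble. The far one (base about 276,207, red wing about 278,166) must hold the slab. I'll triangulate the wings and cast the white bases onto the table.

```bash
cat > h.py <<'E'
import cv2,numpy as np
from rig import *
def ray(n,uv):
    c=get_calibration(n);R=cv2.Rodrigues(np.array(c['rvec']))[0];t=np.array(c['tvec'])
    d=R.T@np.linalg.solve(c['intrinsics'],[uv[0],uv[1],1.]);return -R.T@t,d/np.linalg.norm(d)
def plane(o,d,z): return o+d*(z-o[2])/d[2]
def tri(rs):
    A=sum(np.eye(3)-np.outer(d,d) for o,d in rs);b=sum((np.eye(3)-np.outer(d,d))@o for o,d in rs);return np.linalg.solve(A,b)
def comps(m,amin):
    k,l,s,c=cv2.connectedComponentsWithStats(m.astype(np.uint8));return [(l==i,s[i],c[i]) for i in range(1,k) if s[i][4]>=amin]
def red(im):
    h=cv2.cvtColor(im,cv2.COLOR_RGB2HSV);return ((h[...,0]<6)|(h[...,0]>174))&(h[...,1]>170)&(h[...,2]>70)
def blue(im):
    h=cv2.cvtColor(im,cv2.COLOR_RGB2HSV);return (h[...,0]>100)&(h[...,0]<125)&(h[...,1]>150)&(h[...,2]>40)
E
python3 - <<'E'
from h import *
np.set_printoptions(precision=1,suppress=True)
ce={}
V=[]
for n in("scene","side"):
    im=cv2.imread(f'pics/{n}0.png')[:,:,::-1].copy()
    print(n,'red')
    for m,s,c in comps(red(im),40):
        print(s,c,plane(*ray(n,c),122))
    print('blue')
    for m,s,c in comps(blue(im),60): print(s,c,plane(*ray(n,c),45))
    x0,y0=(235,140)
    V.append(cv2.resize(im[y0:y0+90,x0:x0+80],None,fx=5,fy=5,interpolation=cv2.INTER_CUBIC))
cv2.imwrite('pics/far.png',np.hstack(V)[:,:,::-1])
E
```

```text
scene red
[ 58 149  19  10  71] [ 69.5 153.3] [1052.  190.  122.]
[266 158  25  15 263] [277.6 165.4] [514.6  32.6 122. ]
[ 18 204  18  43 117] [ 26.7 226. ] [855.6 472.3 122. ]
[185 219  21  30 328] [195.1 234.3] [548.2 363.6 122. ]
[  2 227  18  34 248] [ 10.6 244. ] [832.5 522.5 122. ]
[394 284  27   9  65] [405.6 288.4] [183.9 350.4 122. ]
[ 382  292   33   69 1005] [395.8 328.2] [188.8 433.9 122. ]
blue
[266 183  17  32 208] [274.2 198.6] [508.5  66.1  45. ]
[204 237  22  31 275] [214.7 250.4] [543.6 307.2  45. ]
[172 252  29  44 399] [183. 272.] [566.5 388.7  45. ]
side red
[  0 156  14  14 132] [  6.8 162.5] [1165.9  261.4  122. ]
[268 156  24  14 261] [279.9 162.3] [515.   28.5 122. ]
[ 41 158  16  14 120] [ 47.7 163.6] [1066.6  233.2  122. ]
[212 212  17  29 302] [219.9 227. ] [550.  362.1 122. ]
[  0 239  14  40 232] [  5. 262.] [838.4 565.8 122. ]
[488 346  24  38 472] [503.2 369.5] [116.6 538.9 122. ]
blue
[21 38 21 23 61] [31.8 48.7] [ 3184.8 -1819.     45. ]
[269 178  17  32 294] [277.3 195.3] [508.3  68.1  45. ]
[196 229  50  61 964] [218.7 257.7] [556.4 358.5  45. ]
```

View pics/far.png

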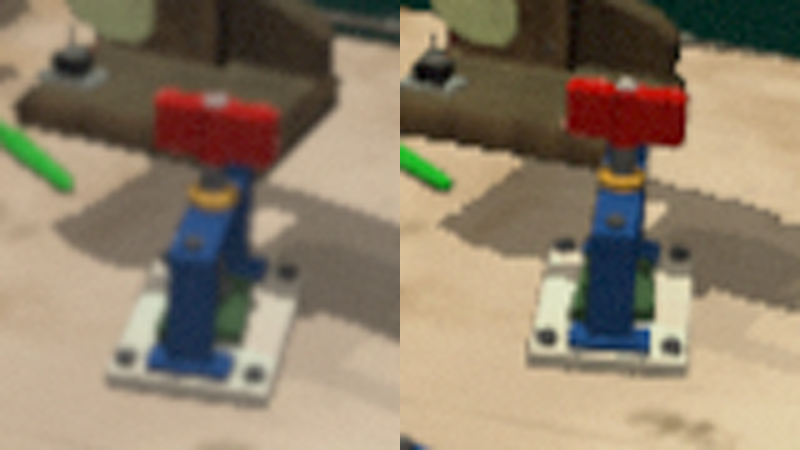

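The picture confirms it: the far clamp holds the green slab, and its red wing lies roughly across the bridge near (515, 30). Next is a wrist view for the wing's exact pose and angle.

Run:
```python
from h import *
np.set_printoptions(precision=2,suppress=True)
print(tri([ray('scene',(277.6,165.4)),ray('side',(279.9,162.3))]),tri([ray('scene',(195.1,234.3)),ray('side',(219.9,227))]))
for n,uv in(('scene',(270,172)),('side',(240,170)),('scene',(301,165))): print('vise',plane(*ray(n,uv),0))
s=sense();im=capture('wrist');cv2.imwrite('pics/w0.png',im[:,:,::-1])
c=get_calibration('wrist');print(c,s['eef_pos'],s['ee_rot'])
for m,st,ce in comps(red(im),100): print(st,ce,cv2.minAreaRect(np.argwhere(m)[:,::-1].astype(np.float32)))
```

```text
[512.56  38.6  125.74] [550.27 360.89 120.38]
vise [ 607. -149.    0.]
vise [ 684.63 -140.48   -0.  ]
vise [ 534.26 -235.95    0.  ]
{'intrinsics': array([[343.88,   0.  , 254.48],
       [  0.  , 343.88, 190.51],
       [  0.  ,   0.  ,   1.  ]]), 'T_tool_cam': array([[  -0.  ,   -0.96,   -0.29,   73.21],
       [   1.  ,   -0.  ,   -0.  ,   -0.66],
       [   0.  ,   -0.29,    0.96, -168.67],
       [   0.  ,    0.  ,    0.  ,    1.  ]])} [524.74   0.03 205.28] [-0.    0.71  0.71 -0.  ]
[ 197  133   91   28 1765] [242.   145.59] ((242.0, 146.5), (27.0, 90.0), 90.0)
```

View pics/w0.png

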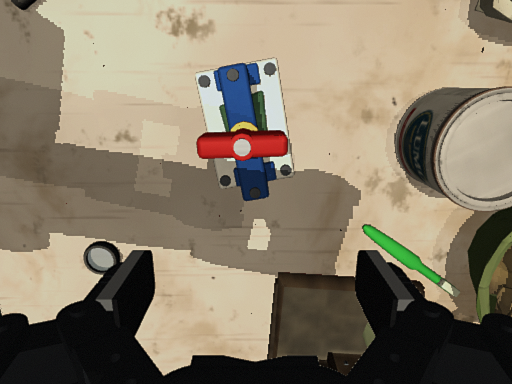

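The wrist view shows the red wing along image x, centre dot at about (242,147). The bridge tilts from (233,75) to (255,192), so the wing is about 0.19 rad turned. I'll compute its position and yaw.

```bash
cat >> h.py <<'E'
from scipy.spatial.transform import Rotation as Ro
def wray(uv,s):
    c=get_calibration('wrist');q=s['ee_rot'];R=Ro.from_quat([q[1],q[2],q[3],q[0]]).as_matrix();T=np.array(c['T_tool_cam'])
    o=np.array(s['eef_pos'])+R@T[:3,3];d=R@T[:3,:3]@np.linalg.solve(c['intrinsics'],[uv[0],uv[1],1.]);return o,d/np.linalg.norm(d)
def tox(s,p):
    q=s['ee_rot'];return Ro.from_quat([q[1],q[2],q[3],q[0]]).as_matrix().T@(np.array(p)-s['eef_pos'])
def wing(im,s,ztop=137.5):
    m=max(comps(red(im),100),key=lambda t:t[1][4])[0]
    pts=np.argwhere(m)[:,::-1]
    P=np.array([plane(*wray(u,s),ztop)[:2] for u in pts],np.float32)
    r=cv2.minAreaRect(P);v=cv2.fitLine(P,cv2.DIST_L2,0,.01,.01).ravel();return r,np.degrees(np.arctan2(v[1],v[0])),P
E
python3 - <<'E'
from h import *
np.set_printoptions(precision=2,suppress=True)
im=cv2.imread('pics/w0.png')[:,:,::-1].copy();s=sense()
r,a,P=wing(im,s);print(r,a)
print('dot',plane(*wray((242,147),s),138))
b=[plane(*wray(u,s),82) for u in((233,75),(255,192))];d=b[0]-b[1];print('bridge',b,np.degrees(np.arctan2(d[1],d[0])),np.linalg.norm(d))
E
```

```text
((515.302978515625, 33.33241271972656), (18.79424476623535, 62.29737091064453), 89.99383544921875) 1.8460711
dot [515.4   33.18 138.  ]
bridge [array([506.67,  82.04,  82.  ]), array([524.41, -16.55,  82.  ])] 100.20010968326432 100.17800160138422
```

>>> arm_command:
  steps:
    - [[1,0.33,-0.09,0,0,0,0],[1,0.33,-0.09,0,0,0,0],[1,0,0,0,0,0,-1],[1,0,0,0,0,0,-1],[1,0,0,0,0,0,-1],[1,0,0,0,0,0,-1],[1,0,0,0,0,0,-1],[1,0,0,0,0,0,-1]]

```text
time_s: 1.15
eef_pos: [515.6, 34.2, 205.9]
ee_rot: [-0.0, 0.326, 0.945, 0.0]
force: [-0.9, 0.1, -1.0]
grip_width: 1.001
grip_force: 0.0
```

>>> arm_command:
  steps:
    - [[0.6,0,0,0,0,0,-1],[0.6,0,0,0,0,0,-1],[0.6,0,0,0,0,0,-1],[0.6,0,0,0,0,0,-1],[0.6,0,0,0,0,0,-0.6],[0.6,0,0,0,0,0,0],[0.6,0,0,0,0,0,0]]

```text
time_s: 2.02
eef_pos: [515.8, 33.6, 205.8]
ee_rot: [-0.0, -0.009, 1.0, 0.0]
force: [-0.0, -0.2, 0.7]
grip_width: 0.594
grip_force: 0.0
```

Run:
```python
from h import *
np.set_printoptions(precision=3,suppress=True)
s=sense();im=capture('wrist');cv2.imwrite('pics/w1.png',im[:,:,::-1])
r,a,P=wing(im,s);print(r,a,s['eef_pos'],s['ee_rot'],s['joints'],s['grip_width'],s['time_s'])
q=s['ee_rot'];y=Ro.from_quat([q[1],q[2],q[3],q[0]]).as_matrix()[:,1];print('y ang',np.degrees(np.arctan2(y[1],y[0])),tox(s,(*r[0],125)))
```

```text
((514.1358642578125, 32.891807556152344), (61.01657485961914, 18.065195083618164), 1.0148215293884277) 2.120431 [515.847  33.554 205.822] [-0.    -0.009  1.     0.   ] [-0.162  0.295  1.522  0.     1.325 -1.751] 0.5944173062704956 2.025
y ang 91.03053203928334 [ 1.721 -0.635 80.822]
```

View pics/w1.png

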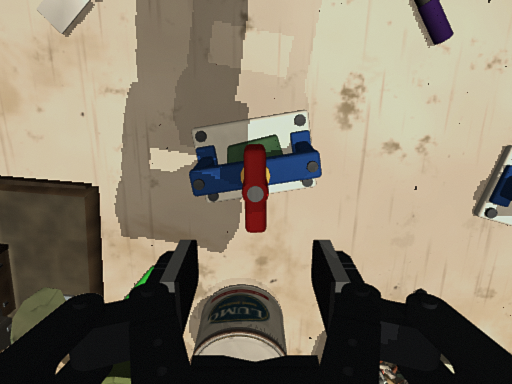

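The wing (255,190) is vertical in the picture, centred between the fingers, with clear space around. Going down and gripping.

>>> arm_command:
  steps:
    - [[0.6,-0.01,-0.01,0.4,0,0,0.05],[0.6,0,0,0.4,0,0,0],[0.6,0,0,0.4,0,0,0],[0.6,0,0,0.3,0,0,0],[0.6,0,0,0.2,0,0,0],[0.6,0,0,0,0,0,0],[0.6,0,0,0,0,0,0]]

```text
time_s: 2.95
eef_pos: [516.9, 32.5, 121.4]
ee_rot: [0.001, -0.006, 1.0, -0.0]
force: [0.8, -0.7, -0.5]
grip_width: 0.594
grip_force: 0.0
```

>>> arm_command:
  steps:
    - [[0,0,0,0,0,0,0],[0,0,0,0,0,0,0],[0,0,0,0,0,0,0],[0,0,0,0,0,0,0],[0,0,0,0,0,0,0],[0,0,0,0,0,0,0]]
  squeeze: 40

```text
time_s: 3.7
eef_pos: [516.5, 32.5, 120.8]
ee_rot: [-0.0, -0.006, 1.0, 0.0]
force: [0.3, -0.2, 0.1]
grip_width: -0.001
grip_force: 0.0
```

The fingers shut on nothing, so I'll look before doing anything else.

Run:
```python
from h import *
s=sense();print(s['grip_width'],s['grip_force'],s['force'],s['eef_pos'])
V=[]
for n,x,y in(('scene',200,70),('side',200,70)):
    im=capture(n);V.append(cv2.resize(im[y:y+160,x:x+130],None,fx=3,fy=3,interpolation=cv2.INTER_CUBIC))
    for m,st,c in comps(red(im),40):print(n,st,c)
cv2.imwrite('pics/c2.png',np.hstack(V)[:,:,::-1])
im=capture('wrist');cv2.imwrite('pics/w2.png',im[:,:,::-1])
```

```text
-0.0013114991930183316 0.0 [ 0.30513386 -0.20636575  0.13531573] [516.52233124  32.51826178 120.78397084]
scene [ 59 149  18  10  73] [ 69.76712329 153.32876712]
scene [266 159  24  14 244] [277.60655738 165.62704918]
scene [ 18 204  18  44 118] [ 26.90677966 226.81355932]
scene [185 220  21  29 325] [195.09846154 234.31384615]
scene [  2 228  18  33 248] [ 10.53629032 243.98790323]
scene [394 284  23   9  59] [403.76271186 287.98305085]
scene [382 292  30  69 981] [395.60244648 328.97043833]
side [  0 157  14  14 133] [  6.72932331 162.62406015]
side [269 156  23  14 250] [279.888 162.368]
side [ 41 158  15  14 116] [ 47.56034483 163.52586207]
side [212 212  17  29 300] [219.87666667 226.95      ]
side [  0 239  14  40 234] [  4.85897436 261.80769231]
side [503 346   9  10  48] [507.27083333 351.54166667]
side [488 356  24  28 433] [502.34411085 372.02078522]
```

View pics/c2.png

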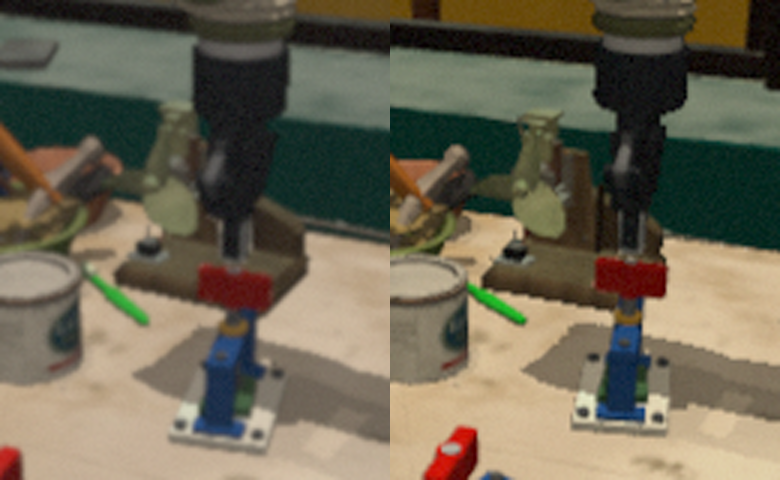

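View pics/w2.png

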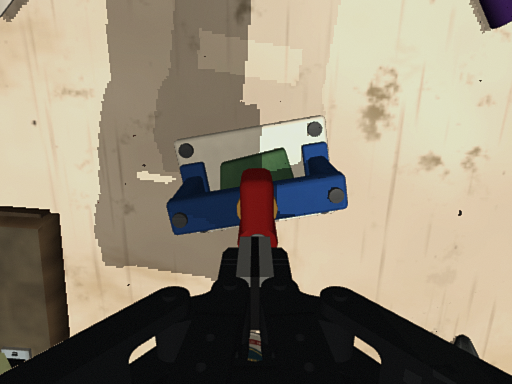

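The fingers look shut right over the wing, not around it. In the wrist view their tips are near (257,240) and the wing runs up from there. I'll check the tip position by triangulation and projection.

Run:
```python
from h import *
np.set_printoptions(precision=2,suppress=True)
print('tip tri',tri([ray('scene',(277.3,157.3)),ray('side',(279.7,156))]))
s=sense();print(s['eef_pos'],s['ee_rot'],s['joints'],s['grip_width'])
c=get_calibration('wrist');T=np.linalg.inv(np.array(c['T_tool_cam']))
def pw(p):
    v=T[:3,:3]@tox(s,p)+T[:3,3];v=c['intrinsics']@v;return v[:2]/v[2]
for p in((483,33,137),(515,33,137),(547,33,137),(516.5,32.5,107),(516.5,32.5,138),(506.5,32.5,120),(516,-17,82),(524,-17,82),(507,82,82)):print(p,pw(p))
im=cv2.imread('pics/w2.png')
print(capture('wrist').shape)
for m,st,ce in comps(red(im[:,:,::-1].copy()),100):print(st,ce)
```

```text
tip tri [516.38  30.76 141.71]
[516.53  32.5  120.78] [-0.   -0.01  1.    0.  ] [-0.16  0.38  1.64  0.    1.12 -1.75] -9.559670022531082e-05
(483, 33, 137) [257.87 179.82]
(515, 33, 137) [256.93 243.45]
(547, 33, 137) [256.08 300.39]
(516.5, 32.5, 107) [255.65 222.86]
(516.5, 32.5, 138) [255.87 247.17]
(506.5, 32.5, 120) [255.97 214.57]
(516, -17, 82) [178.1  206.46]
(524, -17, 82) [178.75 218.14]
(507, 82, 82) [333.94 194.72]
(384, 512, 3)
[ 240  180   37   67 1774] [256.83 208.53]
```

Run:
```python
import cv2,numpy as np
a=cv2.imread('pics/w2.png')[150:350,180:340];cv2.imwrite('pics/w2c.png',cv2.resize(a,None,fx=3,fy=3,interpolation=cv2.INTER_CUBIC))
```

```text
(no output)
```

View pics/w2c.png

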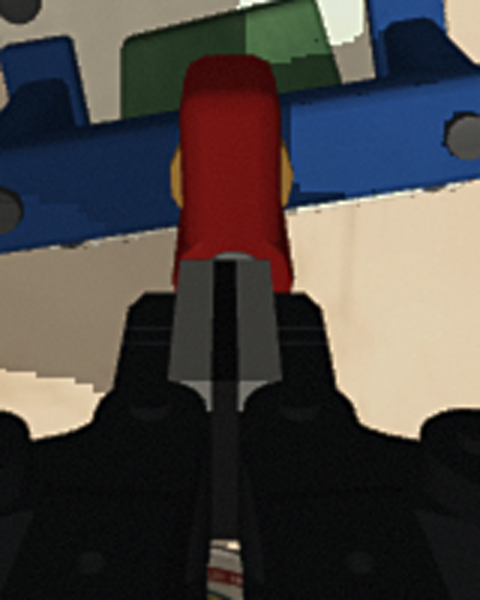

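The tips triangulate to z ≈ 141, just above the wing top (138), though the state puts them near 107. The camera pose agrees with the reported TCP, so the fingers seem about 33 mm shorter than stated. I'll cross-check against the first pictures.

Run:
```python
from h import *
np.set_printoptions(precision=2,suppress=True)
import rig;print([k for k in dir(rig) if 'tip' in k.lower()], [k for k in sense()])
# first pictures, TCP (524.7,0,205.3): lowest dark pixels of each finger
P={}
for n in('scene','side'):
    im=cv2.imread(f'pics/{n}0.png');g=im.max(2)
    for k,(a,b) in {'L':(255,275),'R':(290,315)}.items():
        sub=(g[85:125,a:b]<40);ys,xs=np.nonzero(sub);y=ys.max();P[n,k]=(a+xs[ys>=y-1].mean(),85+y)
print(P)
for k in 'LR':print(k,tri([ray('scene',P['scene',k]),ray('side',P['side',k])]))
# reference: known-height check on the wing dot in current crops; project candidate tips at z=107 and z=140
for n in('scene','side'):
    c=get_calibration(n)
    for z in(107,121,140,195):print(n,z,cv2.projectPoints(np.array([[516.5,32.5,z]]),np.array(c['rvec']),np.array(c['tvec']),c['intrinsics'],None)[0].ravel())
```

```text
['tip_reach'] ['time_s', 'joints', 'dq', 'tau', 'eef_pos', 'ee_rot', 'force', 'wrist_torque', 'grip_force', 'grip_width']
{('scene', 'L'): (np.float64(264.7142857142857), np.int64(110)), ('scene', 'R'): (np.float64(302.0), np.int64(124)), ('side', 'L'): (np.float64(270.6), np.int64(124)), ('side', 'R'): (np.float64(300.07142857142856), np.int64(124))}
L [531.69  79.81 257.46]
R [484.09 -54.26 205.11]
scene 107 [276.74 170.57]
scene 121 [276.89 165.57]
scene 140 [277.09 158.65]
scene 195 [277.69 137.85]
side 107 [278.72 168.03]
side 121 [278.98 163.15]
side 140 [279.34 156.41]
side 195 [280.43 136.17]
```

Run:
```python
from h import *
np.set_printoptions(precision=1,suppress=True)
print(tip_reach if not callable(tip_reach) else tip_reach())
print(tri([ray('scene',(283.5,112.5)),ray('side',(285.5,111))]))
for n in('scene','side'):
    c=get_calibration(n)
    for z in(190,205,220,238):print(n,z,cv2.projectPoints(np.array([[525,0,z]],float),np.array(c['rvec']),np.array(c['tvec']),c['intrinsics'],None)[0].ravel())
```

```text
14.0
[510.9  14.1 254. ]
scene 190 [279.2 134.7]
scene 205 [279.4 129. ]
scene 220 [279.5 123.2]
scene 238 [279.8 116.1]
side 190 [280.1 133.6]
side 205 [280.4 128.1]
side 220 [280.7 122.4]
side 238 [281.1 115.6]
```

tip_reach is still stated as 14, but the start pictures also put the open tips about 35–40 mm higher than it implies. So I'll open, go 30 mm lower (tips to about 110, wing underside 107, bridge top 82), and watch the force.

>>> arm_command:
  steps:
    - [[0.6,0,0,0,0,0,0],[0.6,0,0,0,0,0,0],[0.6,0,0,0,0,0,0],[0.6,0,0,0,0,0,0]]

```text
time_s: 4.4
eef_pos: [516.5, 32.5, 120.8]
ee_rot: [0.0, -0.006, 1.0, -0.0]
force: [-0.6, 0.0, 0.2]
grip_width: 0.599
grip_force: 0.0
```

>>> arm_command:
  steps:
    - [[0.6,0,0,0.15,0,0,0],[0.6,0,0,0.15,0,0,0],[0.6,0,0,0.15,0,0,0],[0.6,0,0,0.15,0,0,0],[0.6,0,0,0,0,0,0]]

```text
time_s: 5.03
eef_pos: [516.2, 32.6, 90.1]
ee_rot: [-0.001, -0.006, 1.0, 0.0]
force: [0.4, -0.3, 0.3]
grip_width: 0.602
grip_force: 0.0
```

>>> arm_command:
  steps:
    - [[0,0,0,0,0,0,0],[0,0,0,0,0,0,0],[0,0,0,0,0,0,0],[0,0,0,0,0,0,0],[0,0,0,0,0,0,0]]
  squeeze: 40

```text
time_s: 5.65
eef_pos: [516.8, 32.8, 91.2]
ee_rot: [0.0, -0.006, 1.0, 0.0]
force: [0.0, 4.7, 5.3]
grip_width: 0.179
grip_force: 43.7
```

Run:
```python
from h import *
V=[]
s=sense();print(s['eef_pos'],s['grip_width'],s['grip_force'],s['force'],s['wrist_torque'])
for n,x,y in(('scene',215,90),('wrist',180,150)):
    im=capture(n);V.append(cv2.resize(im[y:y+160,x:x+130],None,fx=3,fy=3,interpolation=cv2.INTER_CUBIC))
cv2.imwrite('pics/c3.png',np.hstack(V)[:,:,::-1])
```

```text
[516.7583379   32.78061066  91.15025678] 0.1793925976424094 43.694921135902405 [0.03465532 4.68454029 5.27413963] [ 1.00395273  0.03410208 -0.00316714]
```

View pics/c3.png

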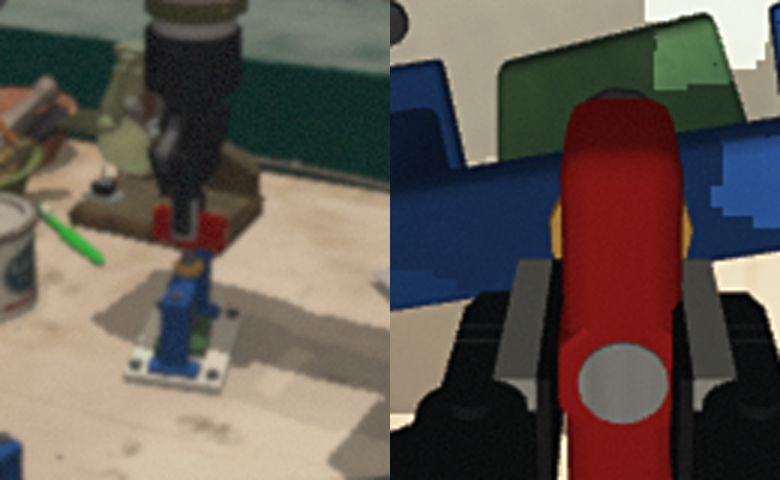

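Gripped properly now: opening 15 mm on the 16 mm wing, pads on both sides of the hub. Turning clockwise (+z), sinking with the screw.

>>> arm_command:
  steps:
    - [[0,0,0,0.008,0,0,0.7],[0,0,0,0.008,0,0,0.7],[0,0,0,0.008,0,0,0.7],[0,0,0,0.008,0,0,0.7],[0,0,0,0.008,0,0,0.7],[0,0,0,0.008,0,0,0.7],[0,0,0,0.008,0,0,0.7],[0,0,0,0.008,0,0,0.7]]

```text
time_s: 6.75
eef_pos: [516.4, 32.4, 87.8]
ee_rot: [-0.0, 0.404, 0.915, -0.0]
force: [-1.4, 2.3, 5.9]
grip_width: 0.173
grip_force: 43.7
```

>>> arm_command:
  steps:
    - [[0,0,0,0.008,0,0,0.6],[0,0,0,0.008,0,0,0.6],[0,0,0,0,0,0,0]]

```text
time_s: 7.12
eef_pos: [516.3, 32.4, 87.0]
ee_rot: [-0.0, 0.484, 0.875, -0.0]
force: [-2.4, 2.7, 6.6]
grip_width: 0.175
grip_force: 43.6
```

Run:
```python
from h import *
np.set_printoptions(precision=3,suppress=True)
s=sense();q=s['ee_rot'];y=Ro.from_quat([q[1],q[2],q[3],q[0]]).as_matrix()[:,1];print('wing ang',np.degrees(np.arctan2(y[1],y[0]))-90,s['wrist_torque'],s['force'],s['eef_pos'],s['grip_width'],s['joints'])
```

```text
wing ang -57.830502663093114 [ 0.626  0.527 -0.119] [-2.446  2.719  6.583] [516.267  32.422  87.011] 0.1746061099304334 [-0.164  0.423  1.675 -0.     1.044 -0.725]
```

>>> arm_command:
  steps:
    - [[0,0,0,0.004,0,0,0.3],[0,0,0,0.004,0,0,0.3],[0,0,0,0.004,0,0,0.3],[0,0,0,0,0,0,0]]

```text
time_s: 7.62
eef_pos: [516.2, 32.4, 86.5]
ee_rot: [-0.0, 0.541, 0.841, -0.0]
force: [-2.5, 2.6, 7.1]
grip_width: 0.176
grip_force: 44.1
```

```bash
cat > st.py <<'E'
from h import *
np.set_printoptions(precision=3,suppress=True)
s=sense();q=s['ee_rot'];y=Ro.from_quat([q[1],q[2],q[3],q[0]]).as_matrix()[:,1];print('wing ang',np.degrees(np.arctan2(y[1],y[0]))-90,s['wrist_torque'],s['force'],s['eef_pos'],s['grip_width'])
E
python3 st.py
```

```text
wing ang -65.49906856535311 [0.614 0.606 0.158] [-2.547  2.601  7.13 ] [516.204  32.399  86.51 ] 0.17627820837172237
```

>>> arm_command:
  steps:
    - [[0,0,0,0.002,0,0,0.3],[0,0,0,0,0,0,0.2],[0,0,0,0,0,0,0]]

```text
time_s: 8.0
eef_pos: [516.2, 32.4, 86.5]
ee_rot: [-0.0, 0.571, 0.821, -0.001]
force: [-2.0, 2.0, 7.2]
grip_width: 0.177
grip_force: 55.6
```

```bash
python3 st.py
```

```text
wing ang -69.6517571092645 [0.677 0.648 1.225] [-2.025  2.037  7.223] [516.186  32.377  86.463] 0.17659080450557674
```

The torque has risen to 1.2 N m, so the screw is on its stop at about the expected angle. Releasing and rising.

>>> arm_command:
  steps:
    - [[0.6,0,0,0,0,0,0],[0.6,0,0,0,0,0,0],[0.6,0,0,0,0,0,0],[0.6,0,0,0,0,0,0]]

```text
time_s: 8.5
eef_pos: [516.5, 32.4, 86.0]
ee_rot: [-0.0, 0.572, 0.82, -0.0]
force: [-0.6, 0.4, -0.4]
grip_width: 0.6
grip_force: 0.0
```

>>> arm_command:
  steps:
    - [[0.6,0,0,-0.4,0,0,0],[0.6,0,0,-0.5,0,0,0],[0.6,0,0,-0.5,0,0,0],[0.6,0,0,-0.5,0,0,0],[0.6,0,0,-0.4,0,0,0],[0.6,0,0,0,0,0,0],[0.6,0,0,0,0,0,0]]

```text
time_s: 9.38
eef_pos: [516.1, 32.5, 200.1]
ee_rot: [-0.001, 0.572, 0.82, -0.0]
force: [-0.7, -0.1, -1.1]
grip_width: 0.605
grip_force: 0.0
```

Run:
```python
from h import *
s=sense();im=capture('wrist');cv2.imwrite('pics/w4.png',im[:,:,::-1])
r,a,P=wing(im,s,133);print(r,a,s['eef_pos'],s['force'],s['time_s'])
```

```text
((514.2669067382812, 35.56602478027344), (18.701522827148438, 65.55563354492188), 21.286495208740234) -64.6116 [516.10410138  32.52889596 200.08022823] [-0.72370699 -0.12677963 -1.08674936] 9.375
```

View pics/w4.png

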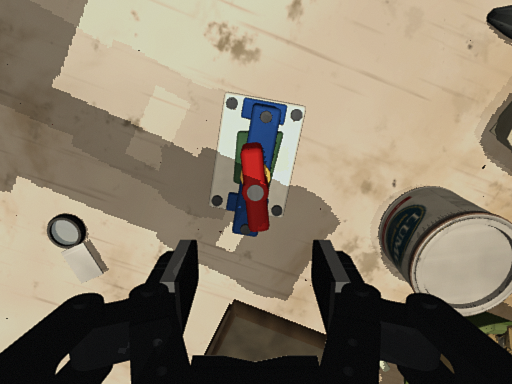

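The wing (255,190) now lies nearly along the bridge, at about -65° to -69° measured against -64° expected when tight. The gripper is clear, so I'll hand in.

```bash
python3 -c "
from rig import *
print(finish_job())"
```

```text
the job is handed in; nothing more can be done
None
```

I turned the green slab's clamp clockwise to its stop (about 1.2 N m at the wrist, wing at the expected tight angle), let go and handed the job in at about 9.5 s of 32. The brown clamp was not touched, and the first grasp closed above the wing because the fingers sit about 33 mm farther back than the stated tip reach.

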